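# Latch the gate of the soap curing crate

## Task

The little gate of the soap curing crate springs open. Lift its latch bar by the thumb tab over the striker, press the gate home against its rubber buffer and let the bar drop into the catch, so that the gate stays shut on its own. Press gently, with less than 18 N on the catch, and leave the other things standing where they are.

Things in the scene. Friction and masses are not known exactly. Their poses are not given: they have to be found in the camera images.
- crate: Open-topped slatted crate of light wood, fixed, 150 (x) x 176 (y) x 88 mm high; origin at the centre of its underside, x away from the gate into the crate, y to its left for one facing the gate, z up. The gate closes its -x front between two posts; hinge axis at x -87, y -64 mm, catch on the other post at y +84. Two bars of soap lie inside.
- gate (a joint): Swing of the slatted gate (116 mm wide, 82 high) about its upright hinge, rad; grows as it opens toward the crate's -x, 0 parallel to the crate's front, range -0.19 to 1.0. A weak spring (0.45 N m/rad, some friction) draws it to about 0.6, so it stays shut only when latched; latched it reads -0.08 to +0.075, depending on how the striker is set.
- latch_bar (a joint): Lift of the latch bar, rad: 0 level (bar on the catch's floor), grows as its free end rises, to 0.55; hangs at -0.06 in free air and falls by its weight. Its pivot axis is level and square to the gate, on the gate's outer face: 69 mm from the hinge axis along the gate, 13 mm outside it, 68 mm up. Above 0.20 the bar clears the striker; lying on the striker's top it reads about 0.17.
- gate_pivot (a point): Point on the gate's upright hinge axis, 68 mm above the counter; its axes turn with the gate: +y along the gate to its free edge, -x outward, z up. The robot reaches it through the open left bay of the shopfront: sill top 125 mm above the counter, thick posts at both ends (near x 0.17, y -0.10 and x 0.53, y 0.53 m), a display shelf above 0.55 m on the right, a till box 180 mm high to the left.
- thumb_tab (a point): Where to take the thumb tab: dark steel plate 10 mm thick (x, square to the gate), 22 mm wide (y), standing up from the bar above all near it. This point is 60 mm from the pivot toward the bar's free end, 52 mm above its centre line, 21 mm below the tab's round top; bar level: 120 mm above the counter, 129 mm from the hinge axis. Axes: +y to the bar's free end, x along the pivot, z up the tab.
- bar_tip (a point): Free end of the dark steel latch bar (10 mm thick, 16 mm high), 102 mm from its pivot, on its centre line.
- catch: Steel base plate, 40 x 72 mm, fixed on the front of the crate's catch post; origin on the post's face, 60 mm above the counter, axes as the crate's. A striker casting is screwed to it through slots, anywhere from 10 mm farther out to 10 mm farther in (along x) than its middle setting; the setting is not measured and must be felt or seen.
- striker_mid (a point): Where the inner foot of the striker's upright nose would be at the middle setting, on the catch's floor, 30 mm out from the post. The nose is 18 mm wide, 16 mm thick, 14 mm high above the floor, square, without a ramp. Latched, the bar lies behind it on the floor, against its inner face; at the middle setting the gate then reads 0. The floor is rigid: do not drive the bar down on it.
- buffer_mid (a point): Face of the round rubber buffer, 16 mm across, at the striker's middle setting; it moves with the casting. The gate's steel lug meets it 143 mm from the hinge. It is sprung and damped: 5 N per mm, 10 mm travel. The bar comes free behind the nose once the buffer is pressed 0.8 mm (4 N) or more; 7 to 12 N is good. Pushing at the tab takes about 1.1 times the buffer's force plus 2 N.
- stamp: Wooden soap stamp with a turned knob, 36x50x74 mm, loose, beside the crate; origin at the centre of its underside.
- tea_glass: Waisted tea glass, 62 mm across, 86 mm high, loose, beside the crate; origin at the centre of its underside.
- weight: Dark scale weight, 54 mm across, 50 mm high, loose, on the hinge side of the crate; origin at the centre of its underside.
- carton: Soap carton, 62x92x34 mm, lying loose behind the crate; origin at the centre of its underside.

How it is judged:
By the outcome, as a careful person would: the job done as asked, in the order asked, and still so for the second after the job is handed in, with the robot touching nothing.
It also fails if it takes over 64 s, if anything falls off the work surface, if the arm or the gripper's body presses on something with over 40 N, if the wrist force passes 120 N, or if a joint passes its speed limit or range.

## Robot

A 6-joint arm with a two-finger parallel gripper is mounted at the origin on a cart in front of the work surface, level with it; the furniture and walls round the work are solid. World frame = base frame: x ahead of the robot, y to its left, z up, the work surface at z = 0. Lengths are in mm, angles in degrees, forces in N, time in s.
With the tool pointing down it reaches from about 350 to 850 mm from the base axis. Payload 8.1 kg.
Tool frame: the origin (TCP) lies midway between the tips of the shut fingers; the grasp point (between the pads) lies 19 mm behind it; z points along the fingers, y is the line along which they close (so a half turn about z gives the same grasp; the last joint's range is limited). The gripper opens to 85 mm and grips with 20 to 120 N. Pads are 22 mm wide; open, the fingers measure 114 mm over their backs; the gripper's body (76 mm by 85 mm) begins 54 mm behind the grasp point. The pads swing forward as they close: fully open they stand 13 mm farther back than shut.
Start: joints at [66.44, 7.471, 85.268, -0, 87.261, -4.893], TCP at [192.019, 568.449, 231.292] pointing down, gripper open.
Joint ranges: [-169.43, 169.43], [-51.17, 129.36], [1.28, 143.12], [-76.62, 256.62], [0, 156.53], [-152.29, 152.29]. Speed limits (degrees/s): [136.94, 136.94, 159.86, 180, 180, 180].

## Interface

Orientations are given as [roll, pitch, yaw] about the fixed x, y, z axes, in that order (R = Rz(yaw) Ry(pitch) Rx(roll)).
In Python, from bench import r gives the robot as it stands. The module is installed in compiled form; this text tells all that it offers.
- The arm moves only by the tool jog_arm, never from a script. Its argument "rows" is a list of rows, each a list of 2 entries, a list of its own where there are three numbers: the shift along the tool's x, y, z in mm, then the turn, a rotation vector about the tool's x, y, z in rad. A call has 1 to 10 rows; each row is the pose to reach, as a shift and turn from the pose commanded when the call began, along the tool's axes at that moment; what a row does not reach only later rows make up. A row lasts 1/10 s, in which the tool goes at most 50 mm and 8.59 degrees, less where a joint would pass 70% of its speed; a pose out of reach is approached as far as the arm can. A call with a gripper value outside its range is refused whole. "grip" is the finger opening in mm, from 0 to 85.4, set as the call begins (left out, the last holds). The fingers move at their own pace and stop on an object; "force" is the grip in N (left out, the last holds). Time passes only in rows, so rows that repeat a pose let the fingers close. It gives the time, the measured TCP pose, the force, the opening and the grip force at its end, in the units of the state.
- r.sense(): the state, without advancing time (a new reading comes with each control period).
- r.snapshot(name): name is "scene" or "side" or "wrist"; returns (picture, depth): 384x512x3 uint8, blue, green, red; 384x512 float32, mm along the optical axis (not along the pixel's ray), 0 where there is no reading.
- r.camera_params(name): a dict with "fx", "fy", "cx", "cy" (pixels), "pose" (4x4, takes a point from camera to world coordinates); the wrist camera has in their place "tool_from_camera" (4x4, takes a point from camera to tool coordinates, whose origin is the TCP and whose axes are the flange's). Camera axes: x right, y down, z forward; pixel columns grow to the right and rows downward; lengths in mm; the calibration is good to about 2 mm. A picture is of the moment at which its call begins: read the wrist's pose just before it. camera_params takes no time and is no camera call.
- r.hand_in(): hands the job in; it is judged then, once.
The state is a dict: "time": time; "joint_pos": joint angles; "qd": joint speeds; "joint_efforts": joint torques, N m; "tool_pos": TCP position; "tcp_rot": TCP orientation; "ft_force": force on the tool from outside, world axes, zero at the start; "wrist_torque": the same for the moment, N m; "finger_gap": finger opening in mm; "grip_force": force on a finger pad.
Only numpy, scipy, OpenCV 4.12 (cv2) and the standard library are available. Lean on these libraries where they do the work, as an engineer would, in place of code of your own. Each camera call takes 0.05 s, during which the arm holds its last target. There are 200 camera calls.

## Working session

There is one attempt and no reset: what is moved stays moved. The work goes in short steps, Python scripts to look and compute and a tool call to move; the robot and the scene stay as the last step left them, time stands still between calls to the robot, and variables do not carry over. Pictures are saved under pics/ and viewed, at most 10 in all, crops included, and the job is handed in when it is done.

Besides the shell and the picture viewer there is one more tool, called after ">>>" by a JSON object that holds its "fn" and its "kwargs". jog_arm: Moves the arm, as the interface text tells. Its arguments: {"type":"object","properties":{"rows":{"type":"array"},"grip":{"type":"number"},"force":{"type":"number"}},"required":["rows"]}

```bash
mkdir -p pics; cat > h.py <<'E'
import numpy as np, cv2
from bench import r
def W(cam,d,u,v):
    K=r.camera_params(cam); z=d[v,u]
    p=np.array([(u-K['cx'])/K['fx']*z,(v-K['cy'])/K['fy']*z,z,1]); return (K['pose']@p)[:3]
E
python3 - <<'E'
from h import *
ims=[]
for n in("scene","side"):
    p,d=r.snapshot(n); np.save(n+"_d.npy",d); cv2.imwrite(n+".png",p); cv2.imwrite(f"pics/{n}1.png",cv2.resize(p,(800,600)))
    K=r.camera_params(n); print(n,K['fx'],K['cx'],K['cy'],np.round(K['pose'],3).tolist())
print(r.sense())
E
```

```text
scene 472.9632628741433 260.4635329236459 191.10245650315662 [[-0.941, -0.231, 0.247, 388.757], [-0.338, 0.623, -0.705, 579.531], [0.009, -0.747, -0.665, 711.464], [0.0, 0.0, 0.0, 1.0]]
side 449.36477573341904 251.5400795782854 196.51494015131613 [[0.994, -0.074, 0.078, 554.393], [-0.106, -0.553, 0.826, -730.678], [-0.018, -0.83, -0.558, 589.491], [0.0, 0.0, 0.0, 1.0]]
{'time': 0.1, 'joint_pos': array([ 6.64399947e+01,  7.51116842e+00,  8.53230490e+01, -7.52761131e-04,
        8.72608936e+01, -4.89290467e+00]), 'qd': array([ 0.03926012, -0.12335901, -0.09806398, -0.01223788,  0.02312642,
        0.00241222]), 'joint_efforts': array([ 1.33746007e-04, -5.70939696e+01, -5.01949275e+01, -2.12780328e-04,
        7.86923716e-03,  1.12224761e-04]), 'tool_pos': array([191.82673149, 567.99193069, 230.34519566]), 'tcp_rot': array([-1.79905171e+02, -7.36325343e-03,  1.61332930e+02]), 'ft_force': array([-0.04844859,  0.20848781, -0.53070886]), 'wrist_torque': array([ 0.00760272,  0.02088554, -0.04947081]), 'grip_force': 0.0, 'finger_gap': 85.5421671407647}
```

View pics/scene1.png

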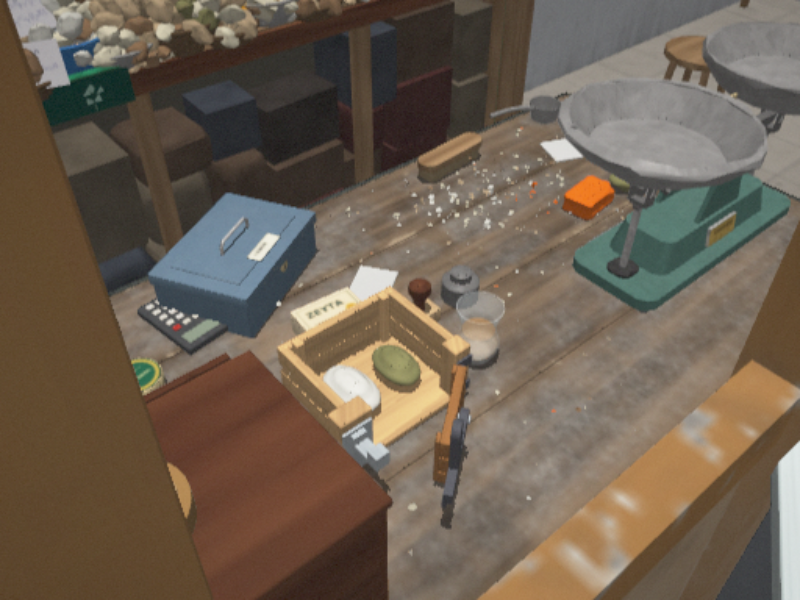

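View pics/side1.png

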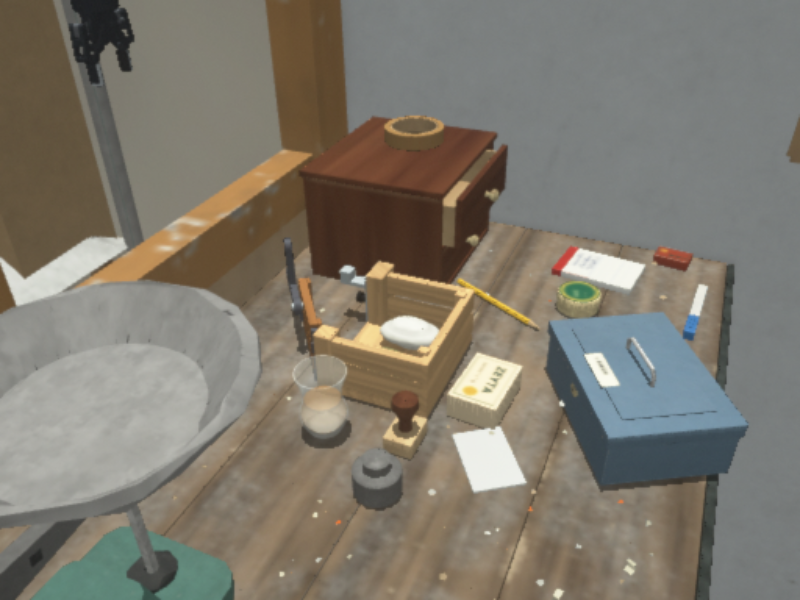

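The scene view shows the open gate at about (452,430), the dark latch bar at its outer side, and the catch at (365,445). In the side view the tab stands up at (288,250). I'll enlarge both.

```bash
python3 - <<'E'
import cv2,numpy as np
a=cv2.imread("scene.png")[215:340,170:320]; b=cv2.imread("side.png")[145:265,170:310]
a=cv2.resize(a,None,fx=4,fy=4,interpolation=2)
cv2.imwrite("pics/c1.png",a)
b=cv2.resize(b,None,fx=5,fy=5,interpolation=2); cv2.imwrite("pics/c2.png",b)
E
```

```text
(no output)
```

View pics/c1.png

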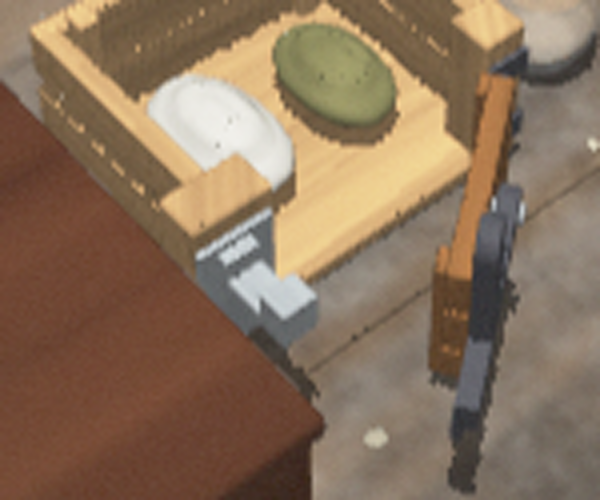

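View pics/c2.png

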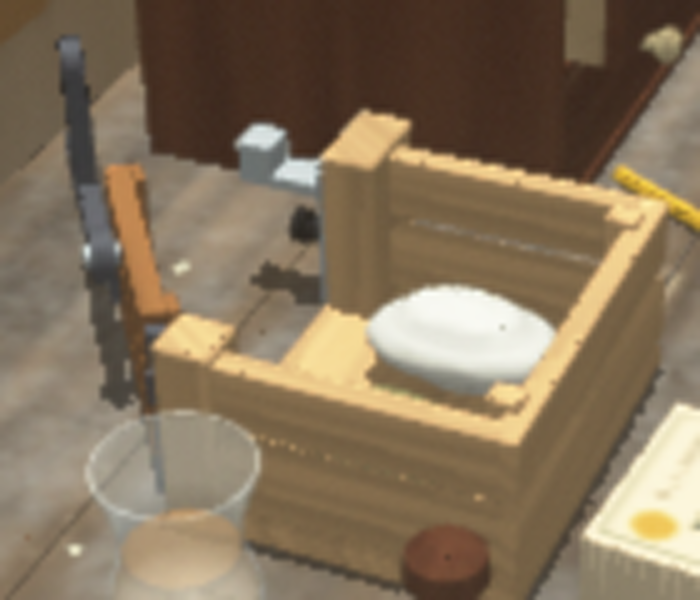

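c1 shows the catch-post top at (218,195), the hinge-post top at (490,30), the striker nose top at (292,303), the tab top at (492,200) and the bar tip at (465,425). c2 shows the tab top at (70,45) and the nose at (262,138).

```bash
cat >> h.py <<'E'
def cloud(n,d,p):
    K=r.camera_params(n); v,u=np.mgrid[:384,:512]; m=d>0
    P=np.stack([(u-K['cx'])/K['fx']*d,(v-K['cy'])/K['fy']*d,d],-1)[m]
    return P@K['pose'][:3,:3].T+K['pose'][:3,3], p[m]
E
python3 - <<'E'
from h import *
ds={n:np.load(n+"_d.npy") for n in("scene","side")}
for nm,c,u,v in [("catchpost","scene",224,263),("hingepost","scene",292,222),("nose","scene",243,288),("nose outer","scene",246,290),("tabtop","scene",293,265),("tabtop2","scene",293,266),("bartip","scene",286,321),("gtop free","scene",283,279),("gtop hinge","scene",294,238),
 ("tab","side",184,154),("tab","side",185,160),("nose","side",222,172),("cpost","side",244,170),("hpost","side",209,211)]:
    print(nm,c,W(c,ds[c],u,v).round(0))
ims=[]
for n in ds:
    P,C=cloud(n,ds[n],cv2.imread(n+".png"))
    m=(P[:,2]>45)&(P[:,2]<160); P,C=P[m],C[m]
    x0,y0,s=230,200,1.6
    im=np.zeros((480,400,3),np.uint8); o=np.argsort(P[:,2])
    for p,c in zip(P[o],C[o]):
        a,b=int((y0+250-p[1])*s),int((x0+300-p[0])*s)
        if 0<=a<400 and 0<=b<480: cv2.circle(im,(a,b),1,c.tolist(),-1)
    ims.append(im)
cv2.imwrite("pics/top.png",np.hstack(ims))
E
```

```text
catchpost scene [617. 111.  87.]
hingepost scene [537. -22.  87.]
nose scene [572. 138.  73.]
nose outer scene [565. 141.  74.]
tabtop scene [508.  63.  72.]
tabtop2 scene [507.  66.  73.]
bartip scene [488. 164.  58.]
gtop free scene [514. 104.  81.]
gtop hinge scene [523.   8.  80.]
tab side [494. 118. 137.]
tab side [495. 114. 125.]
nose side [572. 138.  75.]
cpost side [619. 116.  89.]
hpost side [539. -28.  89.]
```

View pics/top.png

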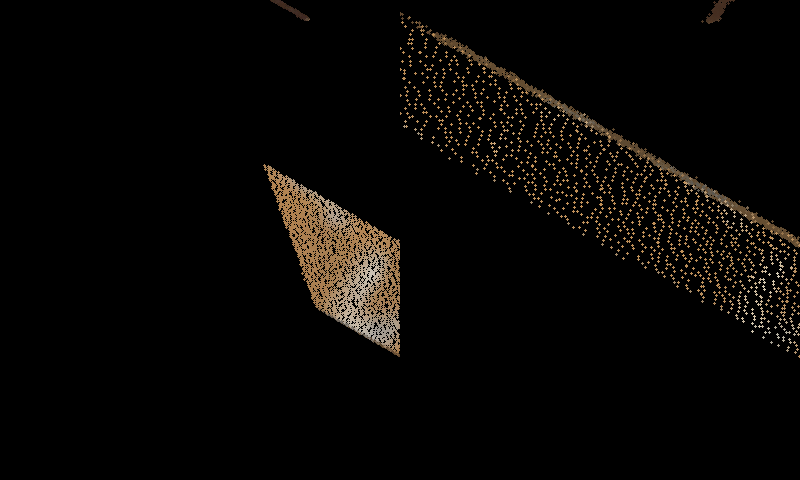

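The top map's window was wrong: it shows the sill. I'll redo it around the crate and fit the crate pose.

```bash
python3 - <<'E'
from h import *
from scipy.optimize import least_squares
ims=[];A=[]
for n in("scene","side"):
    P,C=cloud(n,np.load(n+"_d.npy"),cv2.imread(n+".png"))
    m=(P[:,2]>35)&(P[:,2]<160)&(abs(P[:,0]-570)<150)&(abs(P[:,1]-50)<150); P,C=P[m],C[m]; A.append(P)
    im=np.zeros((600,400,3),np.uint8); o=np.argsort(P[:,2])
    for p,c in zip(P[o],C[o]):
        a,b=int((180-p[1])*1.6),int((740-p[0])*1.6)
        if 0<=a<400 and 0<=b<600: cv2.circle(im,(a,b),1,c.tolist(),-1)
    ims.append(im)
im=np.hstack(ims)
cv2.imwrite("pics/top2.png",im)
Q=np.vstack(A)
yw=np.radians(-31);ex=np.array([np.cos(yw),np.sin(yw)])
# crate top points
T=Q[(abs(Q[:,2]-88)<5)]; ey=np.array([-ex[1],ex[0]])
o=np.array([577,44.])
a=(T[:,:2]-o)@ex; b=(T[:,:2]-o)@ey
T=T[(a>-22)&(a<170)&(abs(b)<100)]
print(len(T),T[:,2].mean(), cv2.minAreaRect(T[:,:2].astype(np.float32)))
a=(T[:,:2]-o)@ex; b=(T[:,:2]-o)@ey
for w in (0.5,2,10): print(np.percentile(a,[w,100-w]).round(1),np.percentile(b,[w,100-w]).round(1))
N=Q[(Q[:,2]>66)&(Q[:,2]<80)&(np.hypot(Q[:,0]-568,Q[:,1]-138)<25)]
print("nose",len(N),np.median(N,0),N.min(0),N.max(0))
Tb=Q[(Q[:,2]>100)&(np.hypot(Q[:,0]-500,Q[:,1]-100)<60)]
for z in range(100,145,8):
    t=Tb[(Tb[:,2]>=z)&(Tb[:,2]<z+8)]; print("tab",z,len(t),t.mean(0).round(1) if len(t) else 0)
E
```

```text
1964 85.58267105071613 ((628.404541015625, 15.45684814453125), (197.68690490722656, 161.41925048828125), 59.94247817993164)
[-13.2 139.2] [-96.1  98.6]
[-11.5 137.7] [-93.4  95.4]
[ -5.4 133.2] [-88.1  83.4]
nose 183 [571.75495441 141.0260999   72.87898976] [560.08012882 126.03868074  66.10663355] [583.38281189 151.95371314  76.058104  ]
tab 100 35 [492.  124.3 103.7]
tab 108 39 [492.3 125.7 111.7]
tab 116 42 [492.3 126.4 119.9]
tab 124 58 [492.2 127.7 128.4]
tab 132 75 [493.  125.8 135.3]
tab 140 0 0
```

View pics/top2.png

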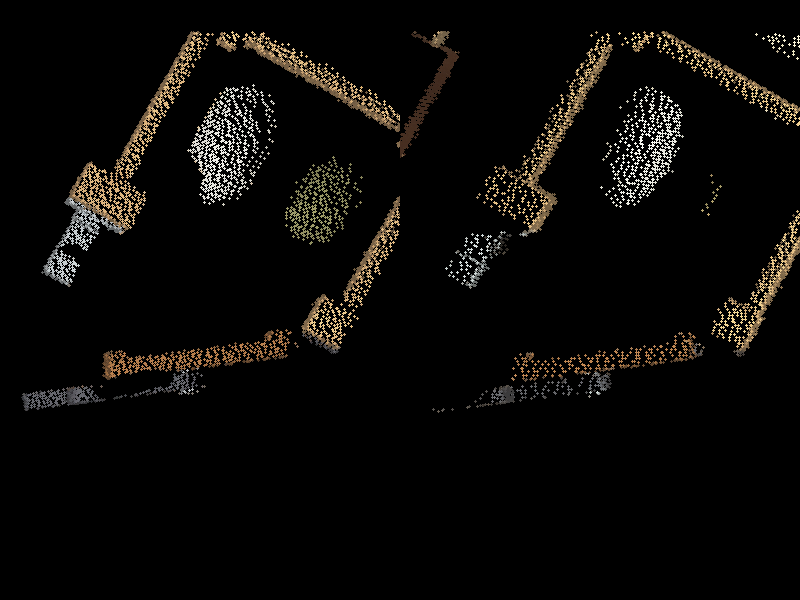

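The map is clean. Crate yaw is about -30°, the post face lies at ex≈465 and the hinge at about (521.6,-2.6). The tab position gives a gate angle of about 0.65, which agrees with the text. Next: the nose setting and the till clearance, plus a planning helper.

```bash
cat >> h.py <<'E'
from scipy.spatial.transform import Rotation as Ro
EX=np.array([.866,-.5,0]);EY=np.array([.5,.866,0])
H=np.array([521.6,-2.6,68.])
def gate(th):  # axes outward n, along g
    a=np.radians(60)+th; g=np.array([np.cos(a),np.sin(a),0]); return g,np.array([-g[1],g[0],0])
def tabT(th,b):
    g,n=gate(th); z=np.array([0,0,1.])
    y=g*np.cos(b)+z*np.sin(b); u=-g*np.sin(b)+z*np.cos(b)
    T=np.eye(4); T[:3,:3]=np.c_[-n,y,u]; T[:3,3]=H+69*g+13*n+60*y+52*u; return T
def toolFromTab(T,up=0):   # TCP 19 below grasp point, tool y = inward (tab x), tool z down
    M=np.eye(4); R=T[:3,:3]; M[:3,:3]=np.c_[R[:,1],R[:,0],-R[:,2]]; M[:3,3]=T[:3,3]+R[:,2]*(up-19); return M
def now():
    s=r.sense(); M=np.eye(4); M[:3,:3]=Ro.from_euler('xyz',s['tcp_rot'],degrees=True).as_matrix(); M[:3,3]=s['tool_pos']; return M,s
def rel(M0,M):
    D=np.linalg.inv(M0)@M; return D[:3,3].round(1).tolist(),Ro.from_matrix(D[:3,:3]).as_rotvec().round(3).tolist()
E
python3 - <<'E'
from h import *
for n in("scene","side"):
    P,C=cloud(n,np.load(n+"_d.npy"),cv2.imread(n+".png"))
    N=P[(P[:,2]>70.5)&(P[:,2]<79)&(np.hypot(P[:,0]-568,P[:,1]-142)<25)]
    print(n,"nose ex",np.percentile(N@EX,[3,20,50,80,97]).round(1),"ey",np.percentile(N@EY,[5,95]).round(1))
    B=P[(P[:,2]>150)&(P[:,2]<205)&(P[:,0]>430)]; q=B[np.hypot(B[:,0]-575,B[:,1]-116)<220]
    k=np.argsort(np.hypot(q[:,0]-575,q[:,1]-116))[:400:80]; print("till near",q[k].round(0).tolist())
    F=P[(abs(P[:,2]-87)<4)]; a=F@EX-540; b=F@EY-322.5
    for nm,m in(("cp",(abs(b-84)<25)&(abs(a+62)<25)),("hp",(abs(b+78)<18)&(abs(a+62)<25)),("all",(abs(a)<90)&(abs(b)<110))):
        if m.sum(): print(nm,np.percentile(a[m],[2,98]).round(1),np.percentile(b[m],[2,98]).round(1))
print(tabT(.65,-.06)[:3,3])
M0,s=now()
print(rel(M0,toolFromTab(tabT(.65,-.06),90)))
E
```

```text
scene nose ex [417.5 419.5 424.6 429.7 433. ] ey [400.8 417.7]
till near [[620.0, 193.0, 179.0], [611.0, 205.0, 180.0], [598.0, 212.0, 183.0], [654.0, 178.0, 182.0], [601.0, 216.0, 182.0]]
cp [-73.7 -41.4] [ 62.9 104.3]
hp [-72.8 -39.2] [-87.6 -63.3]
all [-73.2  73.7] [-85.2 102.6]
side nose ex [417.  419.7 426.3 431.8 433.1] ey [397.1 415.2]
till near [[624.0, 184.0, 182.0], [626.0, 190.0, 172.0], [611.0, 200.0, 171.0], [643.0, 180.0, 166.0], [598.0, 208.0, 161.0]]
cp [-72.1 -40.2] [59.8 99.2]
hp [-72.1 -38.1] [-92.7 -67.4]
all [-71.1  75.8] [-90.9  92.6]
[492.06186606 126.71813941 116.30858769]
([-423.8, -318.1, 43.6], [0.032, -0.053, 1.118])
```

>>> {"fn": "jog_arm", "kwargs": {"rows": [[[-20,-15,0],[0,0,0.06]],[[-42,-32,0],[0,0,0.12]],[[-64,-48,0],[0,0,0.18]],[[-86,-64,0],[0,0,0.24]],[[-108,-81,0],[0,0,0.3]],[[-130,-97,0],[0,0,0.36]],[[-152,-114,0],[0,0,0.42]],[[-174,-130,0],[0,0,0.48]],[[-196,-147,0],[0,0,0.53]],[[-212,-159,0],[0,0,0.56]]], "grip": 50}}

```text
time: 1.1
tool_pos: [342.5, 348.4, 230.9]
tcp_rot: [-180.0, 0.0, 129.1]
ft_force: [0.2, -0.7, 0.8]
finger_gap: 50.1
grip_force: 0.0
```

```bash
python3 - <<'E'
from h import *
M0,s=now(); print(s['time'],M0[:3,3]); print(rel(M0,toolFromTab(tabT(.65,-.06),90)))
E
```

```text
1.1 [342.53341    348.43486266 230.85223578]
([-262.7, -21.5, 43.8], [0.016, -0.058, 0.556])
```

>>> {"fn": "jog_arm", "kwargs": {"rows": [[[-27,-2,0],[0,0,0.06]],[[-55,-4,4],[0,0,0.12]],[[-83,-7,10],[0,0,0.18]],[[-111,-9,16],[0,-0.01,0.24]],[[-139,-11,22],[0,-0.02,0.3]],[[-167,-14,28],[0,-0.03,0.36]],[[-195,-16,33],[0.01,-0.04,0.42]],[[-223,-18,38],[0.01,-0.05,0.48]],[[-248,-20,42],[0.016,-0.058,0.53]],[[-262,-21,44],[0.016,-0.058,0.556]]]}}

```text
time: 2.1
tool_pos: [491.8, 132.3, 186.4]
tcp_rot: [-180.0, 3.4, 97.2]
ft_force: [0.2, -0.3, -0.4]
finger_gap: 49.5
grip_force: 0.0
```

```bash
python3 - <<'E'
from h import *
p,d=r.snapshot("wrist"); K=r.camera_params("wrist"); print(K['tool_from_camera'].round(2).tolist())
M0,s=now()
np.save("w_d.npy",d);cv2.imwrite("pics/w1.png",p)
T=M0@K['tool_from_camera']
v,u=np.mgrid[:384,:512];m=d>0
P=np.stack([(u-K['cx'])/K['fx']*d,(v-K['cy'])/K['fy']*d,d],-1)[m]@T[:3,:3].T+T[:3,3]
q=P[(P[:,2]>105)&(P[:,2]<145)&(np.hypot(P[:,0]-492,P[:,1]-127)<30)]
print(len(q)); 
if len(q): print(q.mean(0),q.min(0),q.max(0), np.median(q[q[:,2]>130],0))
print(rel(M0,toolFromTab(tabT(.65,-.06),0)))
E
```

```text
[[-0.0, -0.96, -0.29, 75.43], [1.0, -0.0, 0.0, -0.46], [-0.0, -0.29, 0.96, -141.62], [0.0, 0.0, 0.0, 1.0]]
638
[492.96160788 128.64597847 129.62941299] [487.55218915 114.32310383 105.09957213] [499.2872433  135.52814174 137.85419156] [493.30431926 126.83786897 134.62685209]
([-0.4, -0.8, 89.1], [-0.001, 0.0, -0.002])
```

View pics/w1.png

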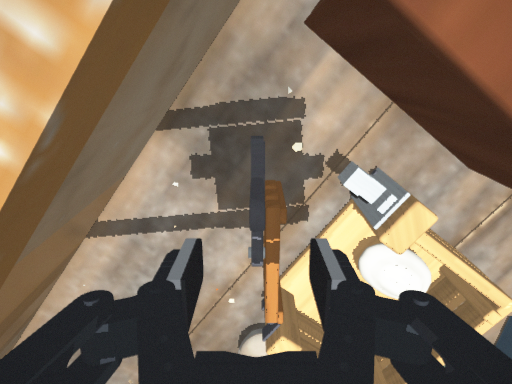

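The wrist view shows the dark tab and bar at column 258, midway between the fingers (185 and 325). The nose is at (362,185). I'll descend and grip gently, with the grasp about 4 mm higher for clearance.

>>> {"fn": "jog_arm", "kwargs": {"rows": [[[0,-1,15],[0,0,0]],[[0,-1,30],[0,0,0]],[[0,-1,45],[0,0,0]],[[0,-1,58],[0,0,0]],[[0,-1,70],[0,0,0]],[[0,-1,78],[0,0,0]],[[0,-1,83],[0,0,0]],[[0,-1,85],[0,0,0]],[[0,-1,85],[0,0,0]]]}}

```text
time: 3.05
tool_pos: [491.3, 128.7, 102.5]
tcp_rot: [180.0, 3.4, 97.4]
ft_force: [-0.4, 0.1, -0.3]
finger_gap: 50.0
grip_force: 0.0
```

>>> {"fn": "jog_arm", "kwargs": {"rows": [[[0,0,0],[0,0,0]],[[0,0,0],[0,0,0]],[[0,0,0],[0,0,0]],[[0,0,0],[0,0,0]],[[0,0,0],[0,0,0]],[[0,0,0],[0,0,0]],[[0,0,0],[0,0,0]]], "grip": 5, "force": 30}}

```text
time: 3.75
tool_pos: [491.6, 128.7, 102.9]
tcp_rot: [179.9, 3.4, 97.4]
ft_force: [0.5, 1.7, 4.0]
finger_gap: 9.3
grip_force: 33.2
```

```bash
cat > plan.py <<'E'
from h import *
import sys
# plan.py th0 b0 th1 b1 n : rigid moves of the gripped tab, as tool-frame rows
th0,b0,th1,b1=map(float,sys.argv[1:5]); n=int(sys.argv[5])
A=toolFromTab(tabT(th0,b0),4)
for k in range(1,n+1):
    f=k/n; print(rel(A,toolFromTab(tabT(th0+f*(th1-th0),b0+f*(b1-b0)),4)))
E
python3 plan.py .65 -.06 .65 .3 9; python3 -c "
from h import *
M0,s=now();print(s['ft_force'],s['wrist_torque'],M0[:3,3])
print(rel(toolFromTab(tabT(.65,-.06),4),M0))"
```

```text
([-1.5, 0.0, -2.4], [-0.0, 0.04, 0.0])
([-3.1, 0.0, -4.7], [-0.0, 0.08, 0.0])
([-4.9, 0.0, -6.9], [-0.0, 0.12, 0.0])
([-6.7, 0.0, -9.1], [-0.0, 0.16, 0.0])
([-8.5, 0.0, -11.2], [-0.0, 0.2, 0.0])
([-10.5, -0.0, -13.2], [-0.0, 0.24, 0.0])
([-12.6, 0.0, -15.1], [-0.0, 0.28, 0.0])
([-14.7, 0.0, -17.0], [-0.0, 0.32, 0.0])
([-16.9, 0.0, -18.8], [-0.0, 0.36, 0.0])
[0.50562374 1.6865377  3.97094318] [ 0.05301301 -0.06125941  0.1393618 ] [491.62491672 128.74743731 102.93415513]
([2.9, -0.2, -1.8], [-0.002, 0.001, -0.002])
```

Gripped, with a 9.3 mm gap. I'll lift the bar to about 0.3.

>>> {"fn": "jog_arm", "kwargs": {"rows": [[[-1.5,0,-2.4],[0,0.04,0]],[[-3.1,0,-4.7],[0,0.08,0]],[[-4.9,0,-6.9],[0,0.12,0]],[[-6.7,0,-9.1],[0,0.16,0]],[[-8.5,0,-11.2],[0,0.2,0]],[[-10.5,0,-13.2],[0,0.24,0]],[[-12.6,0,-15.1],[0,0.28,0]],[[-14.7,0,-17],[0,0.32,0]],[[-16.9,0,-18.8],[0,0.36,0]],[[-16.9,0,-18.8],[0,0.36,0]]]}}

```text
time: 4.75
tool_pos: [494.5, 113.1, 124.1]
tcp_rot: [179.8, -17.4, 97.4]
ft_force: [-0.5, 3.8, 11.4]
finger_gap: 9.7
grip_force: 34.0
```

```bash
python3 plan.py .65 .3 .37 .3 10;echo;python3 plan.py .37 .3 .11 .3 10;
```

```text
([0.3, 3.2, 0.1], [-0.008, -0.0, 0.027])
([0.5, 6.5, 0.2], [-0.017, 0.0, 0.053])
([0.7, 9.7, 0.2], [-0.025, 0.0, 0.08])
([0.7, 13.0, 0.2], [-0.033, 0.0, 0.107])
([0.7, 16.2, 0.2], [-0.041, 0.0, 0.134])
([0.5, 19.5, 0.2], [-0.05, 0.0, 0.16])
([0.3, 22.7, 0.1], [-0.058, 0.0, 0.187])
([0.0, 26.0, 0.0], [-0.066, 0.0, 0.214])
([-0.4, 29.2, -0.1], [-0.074, 0.0, 0.241])
([-0.9, 32.4, -0.3], [-0.083, -0.0, 0.267])

([0.3, 3.0, 0.1], [-0.008, -0.0, 0.025])
([0.5, 6.0, 0.2], [-0.015, -0.0, 0.05])
([0.6, 9.0, 0.2], [-0.023, -0.0, 0.075])
([0.7, 12.0, 0.2], [-0.031, -0.0, 0.099])
([0.7, 15.1, 0.2], [-0.038, -0.0, 0.124])
([0.6, 18.1, 0.2], [-0.046, -0.0, 0.149])
([0.4, 21.1, 0.1], [-0.054, -0.0, 0.174])
([0.2, 24.1, 0.1], [-0.061, -0.0, 0.199])
([-0.1, 27.1, -0.0], [-0.069, -0.0, 0.224])
([-0.5, 30.1, -0.2], [-0.077, -0.0, 0.248])
```

```bash
python3 - <<'E'
from h import *
p,d=r.snapshot("scene"); M,s=now()
print(s['ft_force'].round(1),s['wrist_torque'].round(2),M[:3,3].round(1), rel(toolFromTab(tabT(.65,.3),4),M))
cv2.imwrite("pics/s2.png",cv2.resize(p[190:345,190:390],None,fx=4,fy=3.87,interpolation=2))
E
```

```text
[ 0.7  3.5 11.7] [0.46 0.16 0.13] [494.4 113.2 124. ] ([3.6, 0.6, -1.9], [-0.003, 0.002, -0.002])
```

View pics/s2.png

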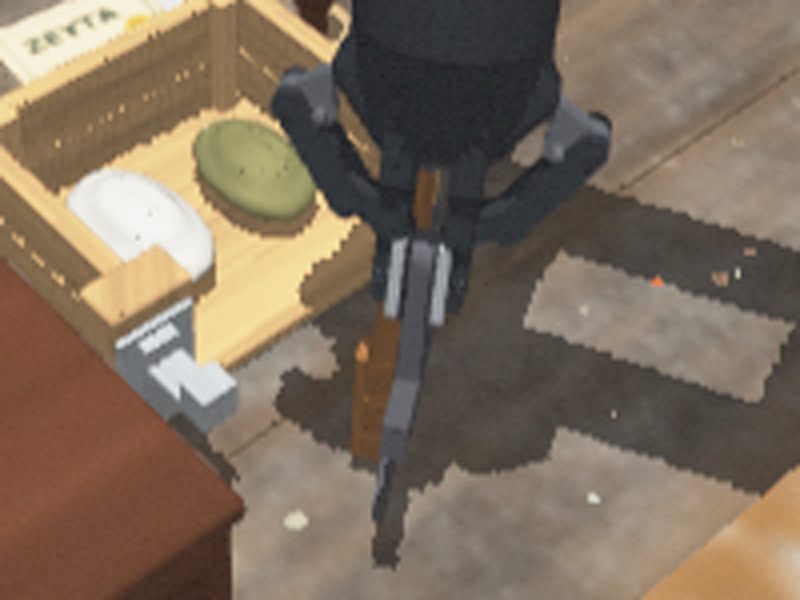

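The bar is raised: its tip is now near (395,435), clearly higher, and the tab sits between the pads. I'll relieve the 11 N vertical preload.

>>> {"fn": "jog_arm", "kwargs": {"rows": [[[0,0,-1],[0,0,0]],[[0,0,-1],[0,0,0]],[[0,0,-1],[0,0,0]]]}}

```text
time: 5.1
tool_pos: [494.0, 113.1, 124.0]
tcp_rot: [179.9, -17.2, 97.4]
ft_force: [1.5, 1.9, 6.7]
finger_gap: 9.6
grip_force: 33.5
```

>>> {"fn": "jog_arm", "kwargs": {"rows": [[[0,0,-1],[0,0,0]],[[0.3,3.2,-1],[-0.008,0,0.027]],[[0.5,6.5,-1],[-0.017,0,0.053]],[[0.7,9.7,-1],[-0.025,0,0.08]],[[0.7,13,-1],[-0.033,0,0.107]],[[0.7,16.2,-1],[-0.041,0,0.134]],[[0.5,19.5,-1],[-0.05,0,0.16]],[[0.3,22.7,-1],[-0.058,0,0.187]],[[0,26,-1],[-0.066,0,0.214]],[[-0.4,29.2,-1.1],[-0.074,0,0.241]]]}}

```text
time: 6.1
tool_pos: [522.8, 116.0, 124.4]
tcp_rot: [180.0, -17.3, 82.8]
ft_force: [3.0, 4.1, 3.6]
finger_gap: 9.6
grip_force: 35.9
```

```bash
python3 plan.py .4 .3 .1 .3 10; python3 -c "
from h import *
M,s=now();print(s['ft_force']@np.c_[gate(.4)[0],gate(.4)[1],[0,0,1]],s['wrist_torque'],rel(toolFromTab(tabT(.4,.3),4),M))"
```

```text
([0.3, 3.5, 0.1], [-0.009, -0.0, 0.029])
([0.5, 6.9, 0.2], [-0.018, 0.0, 0.057])
([0.7, 10.4, 0.2], [-0.027, -0.0, 0.086])
([0.7, 13.9, 0.2], [-0.035, 0.0, 0.115])
([0.6, 17.4, 0.2], [-0.044, 0.0, 0.143])
([0.4, 20.9, 0.1], [-0.053, -0.0, 0.172])
([0.2, 24.3, 0.1], [-0.062, -0.0, 0.201])
([-0.2, 27.8, -0.1], [-0.071, 0.0, 0.229])
([-0.7, 31.2, -0.2], [-0.08, -0.0, 0.258])
([-1.3, 34.7, -0.4], [-0.089, -0.0, 0.287])
[ 4.40968484 -2.4912201   3.5600683 ] [ 0.82501195 -0.27307821  0.44398962] ([3.3, -0.4, -2.5], [-0.001, 0.001, 0.002])
```

>>> {"fn": "jog_arm", "kwargs": {"rows": [[[0,3.5,0],[-0.009,0,0.029]],[[0.1,6.9,0],[-0.018,0,0.057]],[[0.2,10.4,0],[-0.027,0,0.086]],[[0.2,13.9,0],[-0.035,0,0.115]],[[0,17.4,0],[-0.044,0,0.143]],[[-0.2,20.9,0],[-0.053,0,0.172]],[[-0.4,24.3,0],[-0.062,0,0.201]],[[-0.7,27.8,-0.1],[-0.071,0,0.229]],[[-1.2,31.2,-0.2],[-0.08,0,0.258]],[[-1.8,34.7,-0.4],[-0.089,0,0.287]]]}}

```text
time: 7.1
tool_pos: [557.5, 110.3, 124.8]
tcp_rot: [179.9, -17.3, 65.6]
ft_force: [4.3, 6.3, 4.9]
finger_gap: 9.4
grip_force: 38.7
```

```bash
python3 plan.py .1 .3 0 .3 10; python3 -c "
from h import *
M,s=now();print(s['ft_force']@np.c_[gate(.1)[0],gate(.1)[1],[0,0,1]],s['wrist_torque'],rel(toolFromTab(tabT(.1,.3),4),M))"
```

```text
([0.1, 1.2, 0.0], [-0.003, -0.0, 0.01])
([0.2, 2.3, 0.1], [-0.006, -0.0, 0.019])
([0.3, 3.5, 0.1], [-0.009, -0.0, 0.029])
([0.4, 4.6, 0.1], [-0.012, -0.0, 0.038])
([0.5, 5.8, 0.1], [-0.015, -0.0, 0.048])
([0.5, 6.9, 0.2], [-0.018, -0.0, 0.057])
([0.6, 8.1, 0.2], [-0.021, -0.0, 0.067])
([0.6, 9.3, 0.2], [-0.024, -0.0, 0.076])
([0.7, 10.4, 0.2], [-0.027, -0.0, 0.086])
([0.7, 11.6, 0.2], [-0.03, 0.0, 0.096])
[ 7.53200997 -1.27192544  4.94477429] [ 1.35946369 -0.3623149   0.49684939] ([3.3, -0.7, -2.9], [-0.002, 0.003, 0.002])
```

Measuring the hinge moment from the wrench gives about 0.25 N m, which matches the spring. I'll approach the buffer in small steps.

>>> {"fn": "jog_arm", "kwargs": {"rows": [[[1.3,1.2,0],[-0.003,0,0.01]],[[1.4,2.3,0],[-0.006,0,0.019]],[[1.5,3.5,0],[-0.009,0,0.029]],[[1.6,4.6,0],[-0.012,0,0.038]],[[1.6,4.6,0],[-0.012,0,0.038]],[[1.6,4.6,0],[-0.012,0,0.038]]]}}

```text
time: 7.7
tool_pos: [561.9, 109.2, 124.7]
tcp_rot: [179.9, -17.3, 63.4]
ft_force: [3.9, 3.0, 3.3]
finger_gap: 9.5
grip_force: 38.9
```

```bash
cat > mon.py <<'E'
from h import *
M,s=now(); F=s['ft_force']; p=M[:3,3]-H
yaw=np.radians(s['tcp_rot'][2]); th=yaw-np.radians(60)
g,n=gate(th); m=np.cross(p/1000,F)[2]+s['wrist_torque'][2]
pos=np.arctan2(p[1],p[0])
print('t',s['time'].__round__(2),'th',th.round(4),'tcp ang',(pos-np.pi/3).round(4),'z',M[2,3].round(2),'pitch',s['tcp_rot'][1].round(2),'Fg,Fn,Fz',(F@g).round(1),(F@n).round(1),F[2].round(1),'Mopen',m.round(3),'buf~',((m-.45*(.6-th))/.143).round(1),'gap',s['finger_gap'].round(1))
E
python3 mon.py
```

```text
Traceback (most recent call last):
  File "mon.py", line 6, in <module>
    print('t',s['time'].__round__(2),'th',th.round(4),'tcp ang',(pos-np.pi/3).round(4),'z',M[2,3].round(2),'pitch',s['tcp_rot'][1].round(2),'Fg,Fn,Fz',(F@g).round(1),(F@n).round(1),F[2].round(1),'Mopen',m.round(3),'buf~',((m-.45*(.6-th))/.143).round(1),'gap',s['finger_gap'].round(1))
                                                                                                                                                                                                                                                                   ^^^^^^^^^^^^^^^^^^^^^
AttributeError: 'float' object has no attribute 'round'
```

```bash
sed -i "s/s\['finger_gap'\].round(1)/round(s['finger_gap'],1)/" mon.py; python3 mon.py
```

```text
t 7.7 th 0.0593 tcp ang 0.178 z 124.73 pitch -17.26 Fg,Fn,Fz 4.4 -2.1 3.3 Mopen 0.226 buf~ -0.1 gap 9.5
```

>>> {"fn": "jog_arm", "kwargs": {"rows": [[[0.1,1.2,0],[-0.003,0,0.01]],[[0.2,2.3,0],[-0.006,0,0.019]],[[0.2,2.3,0],[-0.006,0,0.019]],[[0.2,2.3,0],[-0.006,0,0.019]]]}}

```text
time: 8.1
tool_pos: [564.0, 108.4, 124.7]
tcp_rot: [179.9, -17.3, 62.3]
ft_force: [4.7, 4.2, 1.1]
finger_gap: 9.2
grip_force: 39.2
```

```bash
python3 mon.py
```

```text
t 8.1 th 0.0393 tcp ang 0.1589 z 124.74 pitch -17.26 Fg,Fn,Fz 5.9 -2.2 1.1 Mopen 0.203 buf~ -0.3 gap 9.2
```

No contact yet at 0.04. Continuing.

>>> {"fn": "jog_arm", "kwargs": {"rows": [[[0.1,1.2,0],[-0.003,0,0.01]],[[0.2,1.8,0],[-0.005,0,0.015]],[[0.2,1.8,0],[-0.005,0,0.015]],[[0.2,1.8,0],[-0.005,0,0.015]]]}}

```text
time: 8.5
tool_pos: [565.6, 107.7, 124.8]
tcp_rot: [179.9, -17.3, 61.4]
ft_force: [5.1, 4.2, 2.4]
finger_gap: 9.5
grip_force: 39.8
```

```bash
python3 mon.py
```

```text
t 8.5 th 0.0237 tcp ang 0.144 z 124.78 pitch -17.26 Fg,Fn,Fz 6.1 -2.4 2.4 Mopen 0.119 buf~ -1.0 gap 9.5
```

>>> {"fn": "jog_arm", "kwargs": {"rows": [[[0.2,0.6,0],[-0.002,0,0.005]],[[0.3,1.2,0],[-0.003,0,0.01]],[[0.3,1.2,0],[-0.003,0,0.01]],[[0.3,1.2,0],[-0.003,0,0.01]]]}}

```text
time: 8.9
tool_pos: [566.7, 107.3, 124.8]
tcp_rot: [179.9, -17.3, 60.8]
ft_force: [4.7, 3.9, 2.2]
finger_gap: 9.7
grip_force: 40.1
```

```bash
python3 mon.py
```

```text
t 8.9 th 0.0132 tcp ang 0.1342 z 124.77 pitch -17.25 Fg,Fn,Fz 5.7 -2.2 2.2 Mopen 0.191 buf~ -0.5 gap 9.7
```

>>> {"fn": "jog_arm", "kwargs": {"rows": [[[0.2,0.6,0],[-0.002,0,0.005]],[[0.3,1.2,0],[-0.003,0,0.01]],[[0.3,1.2,0],[-0.003,0,0.01]],[[0.3,1.2,0],[-0.003,0,0.01]]]}}

```text
time: 9.3
tool_pos: [567.8, 106.9, 124.7]
tcp_rot: [180.0, -17.2, 60.2]
ft_force: [4.2, 2.5, 2.0]
finger_gap: 9.6
grip_force: 40.3
```

```bash
python3 mon.py
```

```text
t 9.3 th 0.0026 tcp ang 0.1241 z 124.75 pitch -17.24 Fg,Fn,Fz 4.3 -2.4 2.0 Mopen 0.187 buf~ -0.6 gap 9.6
```

>>> {"fn": "jog_arm", "kwargs": {"rows": [[[0.1,0.6,0],[-0.002,0,0.005]],[[0.1,1.2,0],[-0.003,0,0.01]],[[0.1,1.2,0],[-0.003,0,0.01]],[[0.1,1.2,0],[-0.003,0,0.01]]]}}

```text
time: 9.7
tool_pos: [568.8, 106.5, 124.8]
tcp_rot: [180.0, -17.2, 59.6]
ft_force: [2.8, 3.4, 2.1]
finger_gap: 9.2
grip_force: 40.8
```

```bash
python3 mon.py
```

```text
t 9.7 th -0.0077 tcp ang 0.1151 z 124.76 pitch -17.24 Fg,Fn,Fz 4.3 -0.7 2.1 Mopen 0.435 buf~ 1.1 gap 9.2
```

Contact has begun. Pressing further.

>>> {"fn": "jog_arm", "kwargs": {"rows": [[[0.1,0.6,0],[-0.002,0,0.005]],[[0.1,1.2,0],[-0.003,0,0.01]],[[0.1,1.2,0],[-0.003,0,0.01]],[[0.1,1.2,0],[-0.003,0,0.01]]]}}

```text
time: 10.1
tool_pos: [569.5, 106.3, 124.7]
tcp_rot: [-180.0, -17.2, 59.0]
ft_force: [1.2, 4.6, 2.7]
finger_gap: 9.6
grip_force: 43.1
```

```bash
python3 mon.py
```

```text
t 10.1 th -0.0179 tcp ang 0.1096 z 124.71 pitch -17.23 Fg,Fn,Fz 4.6 1.3 2.7 Mopen 0.841 buf~ 3.9 gap 9.6
```

>>> {"fn": "jog_arm", "kwargs": {"rows": [[[0.1,0.6,0],[-0.002,0,0.005]],[[0.1,0.6,0],[-0.002,0,0.005]],[[0.1,0.6,0],[-0.002,0,0.005]]]}}

```text
time: 10.4
tool_pos: [569.7, 106.2, 124.6]
tcp_rot: [-180.0, -17.2, 58.7]
ft_force: [0.6, 5.9, 4.0]
finger_gap: 9.5
grip_force: 44.4
```

```bash
python3 mon.py
```

```text
t 10.4 th -0.0231 tcp ang 0.1072 z 124.61 pitch -17.22 Fg,Fn,Fz 5.3 2.6 4.0 Mopen 1.065 buf~ 5.5 gap 9.5
```

>>> {"fn": "jog_arm", "kwargs": {"rows": [[[0,0.7,0],[0,0,0.002]],[[0,1.4,0],[-0.001,0,0.004]],[[0,1.4,0],[-0.001,0,0.004]],[[0,1.4,0],[-0.001,0,0.004]]]}}

```text
time: 10.8
tool_pos: [570.4, 106.1, 124.6]
tcp_rot: [-179.9, -17.2, 58.4]
ft_force: [-2.2, 7.5, 5.2]
finger_gap: 10.0
grip_force: 43.9
```

```bash
python3 mon.py; python3 plan.py -.01 .3 -.01 0 10
```

```text
t 10.8 th -0.0271 tcp ang 0.1017 z 124.55 pitch -17.23 Fg,Fn,Fz 5.3 5.9 5.2 Mopen 1.643 buf~ 9.5 gap 10.0
([1.1, -0.0, 1.8], [0.0, -0.03, 0.0])
([2.1, 0.0, 3.7], [0.0, -0.06, 0.0])
([3.1, -0.0, 5.5], [-0.0, -0.09, 0.0])
([4.0, 0.0, 7.4], [0.0, -0.12, 0.0])
([4.9, 0.0, 9.4], [0.0, -0.15, 0.0])
([5.7, -0.0, 11.3], [0.0, -0.18, 0.0])
([6.4, -0.0, 13.3], [0.0, -0.21, 0.0])
([7.1, 0.0, 15.3], [0.0, -0.24, 0.0])
([7.7, 0.0, 17.3], [0.0, -0.27, 0.0])
([8.3, -0.0, 19.4], [0.0, -0.3, 0.0])
```

Buffer force is about 9–10 N. Now I'll lower the bar, first to about 0.12 (below the nose top), and check.

>>> {"fn": "jog_arm", "kwargs": {"rows": [[[1.1,0,1.8],[0,-0.03,0]],[[2.1,0,3.7],[0,-0.06,0]],[[3.1,0,5.5],[0,-0.09,0]],[[4,0,7.4],[0,-0.12,0]],[[4.9,0,9.4],[0,-0.15,0]],[[5.7,0,11.3],[0,-0.18,0]],[[5.7,0,11.3],[0,-0.18,0]]]}}

```text
time: 11.5
tool_pos: [574.8, 114.2, 114.6]
tcp_rot: [-179.8, -6.8, 58.5]
ft_force: [-2.8, 8.5, 3.4]
finger_gap: 9.4
grip_force: 42.6
```

```bash
python3 mon.py; python3 plan.py -.01 .12 -.01 0 4
```

```text
t 11.5 th -0.0261 tcp ang 0.0965 z 114.57 pitch -6.83 Fg,Fn,Fz 5.8 6.8 3.4 Mopen 1.561 buf~ 8.9 gap 9.4
([1.1, 0.0, 1.8], [-0.0, -0.03, -0.0])
([2.1, 0.0, 3.7], [-0.0, -0.06, -0.0])
([3.1, 0.0, 5.5], [-0.0, -0.09, -0.0])
([4.0, 0.0, 7.4], [-0.0, -0.12, -0.0])
```

There is no resistance, so the bar is behind the nose. Lowering to about 0.03.

>>> {"fn": "jog_arm", "kwargs": {"rows": [[[1.1,0,1.8],[0,-0.03,0]],[[2.1,0,3.7],[0,-0.06,0]],[[3.1,0,5.5],[0,-0.09,0]],[[3.1,0,5.5],[0,-0.09,0]],[[3.1,0,5.5],[0,-0.09,0]]]}}

```text
time: 12.0
tool_pos: [576.4, 117.4, 109.3]
tcp_rot: [-179.8, -1.7, 58.5]
ft_force: [-3.5, 10.3, 1.5]
finger_gap: 9.6
grip_force: 42.5
```

```bash
python3 mon.py
```

```text
t 12.0 th -0.0264 tcp ang 0.095 z 109.27 pitch -1.72 Fg,Fn,Fz 6.9 8.3 1.5 Mopen 1.52 buf~ 8.7 gap 9.6
```

Ease the pressure so the bar settles against the nose, then release.

>>> {"fn": "jog_arm", "kwargs": {"rows": [[[0,-0.6,0],[0,0,-0.003]],[[0,-1.2,0],[0,0,-0.006]],[[0,-1.8,0],[0,0,-0.009]],[[0,-2.4,0],[0,0,-0.012]],[[0,-2.4,0],[0,0,-0.012]]]}}

```text
time: 12.5
tool_pos: [575.6, 117.5, 109.5]
tcp_rot: [-180.0, -1.8, 59.1]
ft_force: [3.3, 5.7, -2.9]
finger_gap: 9.6
grip_force: 39.5
```

```bash
python3 mon.py
```

```text
t 12.5 th -0.0153 tcp ang 0.101 z 109.49 pitch -1.77 Fg,Fn,Fz 6.5 0.1 -2.9 Mopen 0.36 buf~ 0.6 gap 9.6
```

>>> {"fn": "jog_arm", "kwargs": {"rows": [[[0,0,0],[0,0,0]],[[0,0,0],[0,0,0]],[[0,0,0],[0,0,0]],[[0,0,0],[0,0,0]],[[0,0,0],[0,0,0]],[[0,0,0],[0,0,0]]], "grip": 40}}

```text
time: 13.1
tool_pos: [576.0, 116.8, 110.7]
tcp_rot: [180.0, -1.8, 59.1]
ft_force: [0.2, 0.3, 0.4]
finger_gap: 40.3
grip_force: 0.0
```

>>> {"fn": "jog_arm", "kwargs": {"rows": [[[0,0,-8],[0,0,0]],[[0,0,-20],[0,0,0]],[[0,0,-35],[0,0,0]],[[0,0,-50],[0,0,0]],[[0,0,-65],[0,0,0]],[[0,0,-80],[0,0,0]],[[0,0,-95],[0,0,0]],[[0,0,-105],[0,0,0]],[[0,0,-110],[0,0,0]],[[0,0,-110],[0,0,0]]]}}

```text
time: 14.1
tool_pos: [574.5, 114.1, 221.4]
tcp_rot: [179.9, -1.8, 59.1]
ft_force: [0.3, -1.0, -1.2]
finger_gap: 40.1
grip_force: 0.0
```

```bash
python3 - <<'E'
from h import *
M,s=now(); print(s['time'],M[:3,3].round(1),s['ft_force'].round(1))
a,d=r.snapshot("side"); b,_=r.snapshot("wrist")
a=cv2.resize(a[130:290,160:360],(500,400),interpolation=2); b=cv2.resize(b[60:300,130:430],(300,240)); 
c=np.zeros((400,300,3),np.uint8); c[:240]=b; cv2.imwrite("pics/f.png",np.hstack([a,c]))
P,C=cloud("side",d,cv2.imread("side.png"))
t=P[(P[:,2]>100)&(P[:,2]<150)&(np.hypot(P[:,0]-575,P[:,1]-115)<35)]
print(len(t), t.mean(0) if len(t) else 0, t[:,2].max() if len(t) else 0, tabT(0,0)[:3,3])
E
```

```text
14.1 [574.5 114.1 221.4] [ 0.3 -1.  -1.2]
154 [571.18125768 107.42399015 123.4071265 ] 143.74804287439133 [574.84166975 115.61727709 120.        ]
```

View pics/f.png

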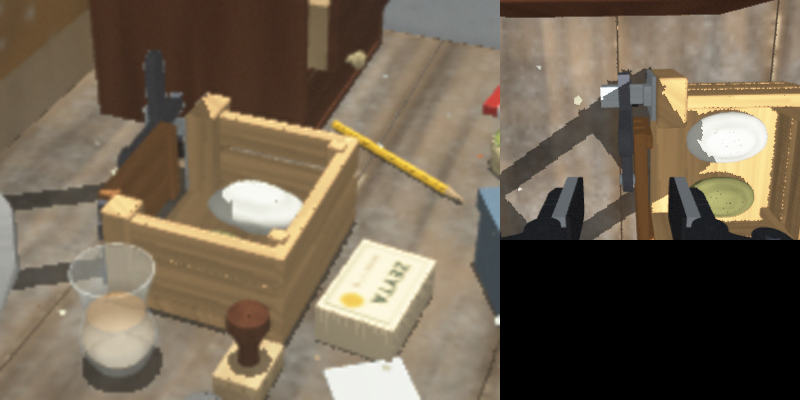

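The gate is shut, with the bar lying behind the nose (wrist inset at about (626,95)). The tab is upright and the other things are undisturbed.

```bash
python3 -c "
from bench import r
print(r.hand_in())"
```

```text
the job is handed in; nothing more can be done
None
```

I lifted the latch bar over the striker, pressed the gate against its buffer with about 9–10 N (estimated from the wrist force) and dropped the bar behind the nose; the gate was still shut on its own about 1.5 s after release, when I handed the job in.

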